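# Stand the dryer's lint screen up in its drying rack

### The job

The dryer's blue-framed lint screen lies flat on the worktop in front of its green drying rack. Using its turned-up pull tab, slide it flat until its far edge meets the rack's fence, then tip it up on that edge without lifting the edge off the worktop, and press it back until both orange spring catches snap in front of it and it stands upright against the fence, tab at the top. Leave it standing there and do not disturb the things around it.

Things in the scene. Friction and masses are not known exactly. Their poses are not given: they have to be found in the camera images.
- screen: Loose lint screen, about 0.22 kg: flat blue frame with grey mesh, 110 (x) x 140 (y) x 8 (z) mm. Origin: centre of the underside of the flat part; z up as it lies. The edge x = +55 mm faces the rack and is the one to pivot on (its two corners are cut off by 8 to 10 mm); the pull tab is along the edge x = -55 mm.
- screen_foot (a point): Middle of the screen's pivot edge, at (55, 0, 4) mm in the screen's frame.
- screen_tab (a point): Middle of the outer end of the blue pull tab, at (-81, 0, 28) mm in the screen's frame. The tab is 100 mm wide, 6 mm thick and slopes outward and up at 43 degrees from the edge x = -55 mm to x = -83 mm, 31 mm high; fingertips tilted about 40 degrees fit under it.
- rack: Green drying rack, fixed. Origin: on the worktop, middle of the fence's face; x points level into the fence (the way to push), y along it. Fence: wall x = 0 to 8 mm, 164 mm long, 95 high. Cheeks (inner faces y = +-74 mm, x = -25 to 0, 44 high) flare to wings 30 high ending at x = -62, y = +-98. Grey catch housings: x = -38 to 0, y = +-83 to +-109, 96 high.
- catch_left (a joint): Travel (m) of the orange spring catch on the grey housing at the rack's +y side: 0 = at rest, 0.018 = pushed fully aside (outward along y) by the screen's side edge on its sloping front. Spring 0.75 N at rest, 2.5 N at 12 mm. Press the screen past both at about 65 mm height (some 15 N); pressing above the catches kicks the pivot edge out.
- catch_right (a joint): The same catch at the rack's -y side (mirror image).
- nose_left (a point): Tip of the left catch's nose: at rest at y = +62 mm in the rack's frame, 72 to 92 mm above the worktop; its holding face is at x = -10.5 mm, so the 8 mm frame has 2.5 mm of room behind it.
- nose_right (a point): Tip of the right catch's nose, the mirror image (y = -62 mm).
- brush_1: Grey scrubbing brush, 61 x 155 x 91 mm, bystander; origin under its centre.
- cream_pot: White round cream pot, 90 mm across, 32 mm high, bystander; origin under its centre.
- tape_measure: Yellow tape measure, 66 x 74 x 33 mm, bystander; origin under its centre.
- pegs_1: Wooden clothes peg, 15 x 72 x 12 mm, bystander; origin under its centre.
- stapler: Teal and black stapler, 138 x 76 x 50 mm, bystander; origin under its centre.

How it is judged:
By the outcome, as a careful person would: the job done as asked, in the order asked, and still so for the second after the job is handed in, with the robot touching nothing.
It also fails if it takes over 48 s, if anything falls off the work surface, if the arm or the gripper's body presses on something with over 40 N, if the wrist force passes 120 N, or if a joint passes its speed limit or range.

### The arm

A 6-joint arm with a two-finger parallel gripper is mounted at the origin on a cart in front of the work surface, level with it; the furniture and walls round the work are solid. World frame = base frame: x ahead of the robot, y to its left, z up, the work surface at z = 0. Lengths are in mm, angles in degrees, forces in N, time in s.
With the tool pointing down it reaches from about 350 to 850 mm from the base axis. Payload 8.1 kg.
Tool frame: the origin (TCP) lies at the very end of the fingers, on their centre line; the grasp point (between the pads) lies 19 mm behind it; z points along the fingers, y is the line along which they close (so a half turn about z gives the same grasp; the last joint's range is limited). The gripper opens to 85 mm and grips with 20 to 120 N. Pads are 22 mm wide; open, the fingers measure 114 mm over their backs; the gripper's body (76 mm by 85 mm) begins 54 mm behind the grasp point. The pads swing forward as they close: fully open they stand 13 mm farther back than shut.
Start: joints at [-80.294, 7.471, 85.268, -0, 87.261, -4.893], TCP at [151.251, -580.627, 193.992] pointing down, gripper open.
Joint ranges: [-169.43, 169.43], [-51.17, 129.36], [1.28, 143.12], [-76.62, 256.62], [0, 156.53], [-152.29, 152.29]. Speed limits (degrees/s): [136.94, 136.94, 159.86, 180, 180, 180].

### API

Orientations are given as [roll, pitch, yaw] about the fixed x, y, z axes, in that order (R = Rz(yaw) Ry(pitch) Rx(roll)).
In Python, from bench import status, viewer, job gives the robot as it stands.
- The arm moves only by the tool arm_command, never from a script. Its argument "targets" is a list that holds one entry, the list of rows, each a list of 7 numbers: the shift along the world's x, y, z in m, then the turn, a rotation vector about the world's x, y, z in rad, then the opening, from -1 (shut) to 1 (fully open). In form: [[[dx, dy, dz, rx, ry, rz, gripper], ...]]. A call has 1 to 10 rows; each row shifts and turns the commanded pose from where the row before left it; what a row does not reach is not made up. A row lasts 1/8 s, in which the tool goes at most 62.5 mm and 10.7 degrees, less where a joint would pass 70% of its speed; a pose out of reach is approached as far as the arm can. A call with a gripper value outside its range is refused whole. The fingers move at their own pace and stop on an object; "force" is the grip in N (left out, the last holds). Time passes only in rows, so rows that do not move let the fingers close. It gives the time, the measured TCP pose, the force, the opening and the grip force at its end, in the units of the state.
- status.sense(): the state, without advancing time (a new reading comes with each control period).
- viewer.snapshot(name): name is "side" or "top" or "wrist"; returns the picture (420x560x3 uint8, red, green, blue); there is no depth.
- viewer.camera_model(name): a dict with "vertical_fov" (degrees; the focal length in pixels is half the picture's height over the tangent of half this angle, whatever the lens; pixels are square), "cx", "cy" (the principal point, pixels), "xyz" and "attitude" of the camera in the world. Camera axes: x right, y down, z forward; pixel columns grow to the right and rows downward; lengths in mm; the calibration is good to about 2 mm. A picture is of the moment at which its call begins: read the wrist's pose just before it. camera_model takes no time and is no camera call; for the wrist camera it gives the pose at the moment of the call.
- job.hand_in(): hands the job in; it is judged then, once.
The state is a dict: "time": time; "joint_pos": joint angles; "qd": joint speeds; "joint_efforts": joint torques, N m; "tool_pos": TCP position; "tcp_rot": TCP orientation; "ft_force": force on the tool from outside, world axes, zero at the start; "wrist_torque": the same for the moment, N m; "finger_gap": finger opening in mm; "grip_force": force on a finger pad.
Only numpy, scipy, OpenCV 4.12 (cv2) and the standard library are available. Lean on these libraries where they do the work, as an engineer would, in place of code of your own. Each camera call takes 0.05 s, during which the arm holds its last target. There are 200 camera calls.

## Working session

There is one attempt and no reset: what is moved stays moved. The work goes in short steps, Python scripts to look and compute and a tool call to move; the robot and the scene stay as the last step left them, time stands still between calls to the robot, and variables do not carry over. Pictures are saved under pics/ and viewed, at most 10 in all, crops included, and the job is handed in when it is done.

Besides the shell and the picture viewer there is one more tool, called by a JSON object that holds its "method" and its "body". arm_command: Moves the arm, as the interface text tells. Its arguments: {"type":"object","properties":{"targets":{"type":"array"},"force":{"type":"number"}},"required":["targets"]}

```bash
mkdir -p pics
python3 - <<'E'
from bench import status, viewer
import cv2
s=status.sense();print(s)
for n in("top","side"):
    im=viewer.snapshot(n);m=viewer.camera_model(n);print(n,m)
    cv2.imwrite(f"pics/{n}0.png",cv2.resize(im[:,:,::-1],(784,588),interpolation=cv2.INTER_CUBIC))
E
```

```text
{'time': 0.0, 'joint_pos': array([-8.02936560e+01,  7.51476397e+00,  8.53299380e+01,  3.17595640e-04,
        8.72624772e+01, -4.89458512e+00]), 'qd': array([-0.04426738,  0.05893147,  0.02833722, -0.02682917,  0.02532672,
        0.01088332]), 'joint_efforts': array([ 2.04078016e-03, -5.69387484e+01, -5.00555098e+01,  3.49155005e-05,
        1.44855177e-02, -2.43737702e-05]), 'tool_pos': array([ 151.15296122, -579.99887139,  192.94178433]), 'tcp_rot': array([-1.79893239e+02, -9.46086720e-03,  1.46009049e+01]), 'ft_force': array([0.09388663, 0.24171266, 0.02760299]), 'wrist_torque': array([ 0.02293344, -0.01456682,  0.03908719]), 'grip_force': 0.0, 'finger_gap': 85.51065231054665}
top {'vertical_fov': 55.82990093814637, 'cx': 282.58126774052715, 'cy': 209.24876289248456, 'xyz': array([ 360.0444667 ,   46.08064093, 1369.31564045]), 'attitude': array([-171.93390646,   -1.12880104,  -91.29992317])}
side {'vertical_fov': 43.15075821975239, 'cx': 277.4483814624939, 'cy': 202.07322668652125, 'xyz': array([ -175.56064038, -1288.09535829,   826.12206554]), 'attitude': array([-116.48978576,   -0.36550082,  -27.33921617])}
```

View pics/top0.png

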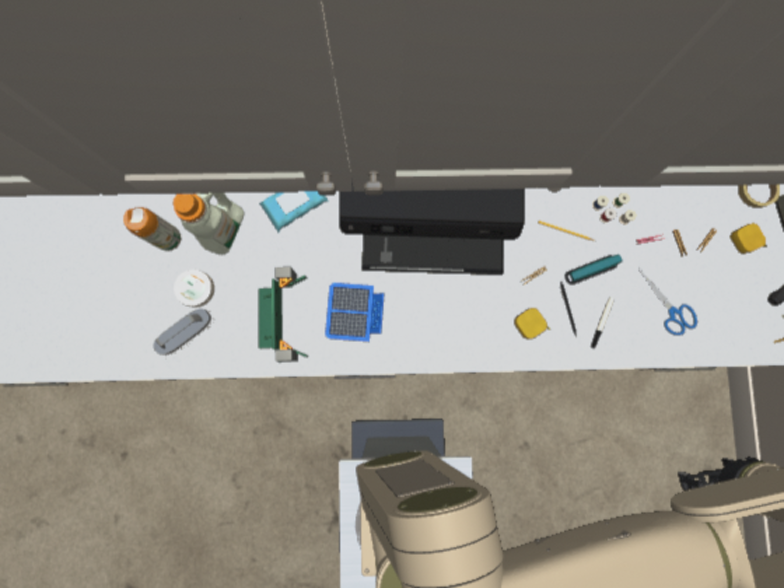

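View pics/side0.png

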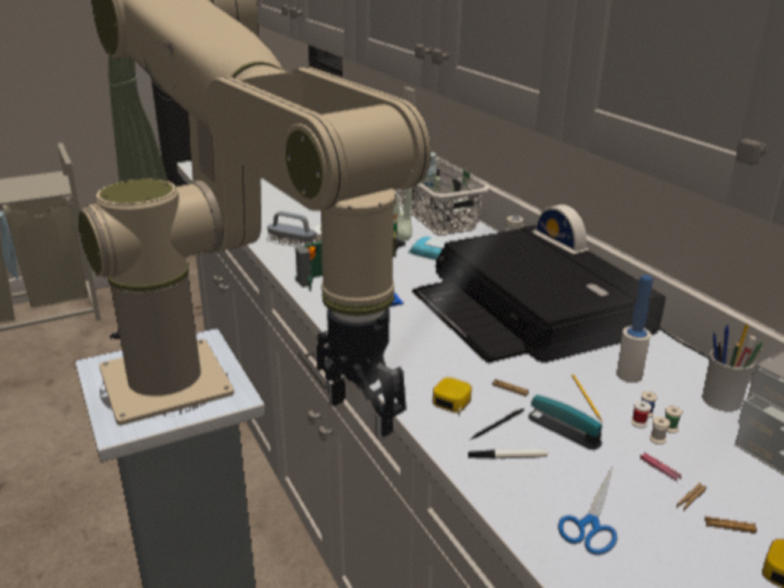

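The rack stands left (+y) of the blue screen, at about (270,318) and (350,312) in the top view; the tab faces right (−y). Next I enlarge that part.

```bash
cat > h.py <<'E'
import numpy as np,cv2
from scipy.spatial.transform import Rotation as R
from bench import viewer,status
def ray(n,u,v,z=0,m=None):
    m=m or viewer.camera_model(n);f=210/np.tan(np.radians(m["vertical_fov"])/2)
    d=R.from_euler("xyz",m["attitude"],degrees=True).apply([(u-m["cx"])/f,(v-m["cy"])/f,1])
    p=np.array(m["xyz"]);return p+d*(z-p[2])/d[2]
def proj(n,P,m=None):
    m=m or viewer.camera_model(n);f=210/np.tan(np.radians(m["vertical_fov"])/2)
    c=R.from_euler("xyz",m["attitude"],degrees=True).inv().apply(np.array(P)-m["xyz"])
    return np.c_[c[:,0]/c[:,2]*f+m["cx"],c[:,1]/c[:,2]*f+m["cy"]]
E
python3 - <<'E'
from h import *
im=viewer.snapshot("top");np.save("top.npy",im)
c=im[180:265,165:285,::-1]
cv2.imwrite("pics/c1.png",cv2.resize(c,None,fx=6.6667,fy=6.6667,interpolation=cv2.INTER_CUBIC))
h=cv2.cvtColor(im,cv2.COLOR_RGB2HSV)
for nm,lo,hi in(("blue",(105,150,80),(125,255,255)),("green",(60,60,30),(90,255,160)),("orange",(8,150,120),(22,255,255))):
    k=cv2.inRange(h,lo,hi);k[:, :165]=0;k[:,285:]=0;k[:180]=0;k[265:]=0
    n,l,st,ce=cv2.connectedComponentsWithStats(k)
    for i in range(1,n):
        if st[i,4]>8:
            r=cv2.minAreaRect(np.argwhere(l==i)[:,::-1].astype(np.float32)); print(nm,st[i],ce[i],[ray("top",*q)[:2].round() for q in cv2.boxPoints(r)])
E
```

```text
blue [233 203  41  40 529] [257.53875236 223.15500945] [array([448., 190.]), array([583., 178.]), array([569.,  45.]), array([435.,  59.])]
green [211 197   7   4  13] [214.         198.69230769] [array([594., 265.]), array([602., 243.]), array([597., 241.]), array([589., 263.])]
green [185 200  16  49 660] [192.26818182 226.03181818] [array([593., 354.]), array([592., 302.]), array([425., 301.]), array([426., 352.])]
orange [200 199   8   6  32] [202.59375 200.9375 ] [array([578., 302.]), array([595., 302.]), array([595., 278.]), array([577., 278.])]
orange [200 243   6   6  18] [201.55555556 246.16666667] [array([442., 301.]), array([442., 284.]), array([425., 284.]), array([425., 301.])]
```

View pics/c1.png

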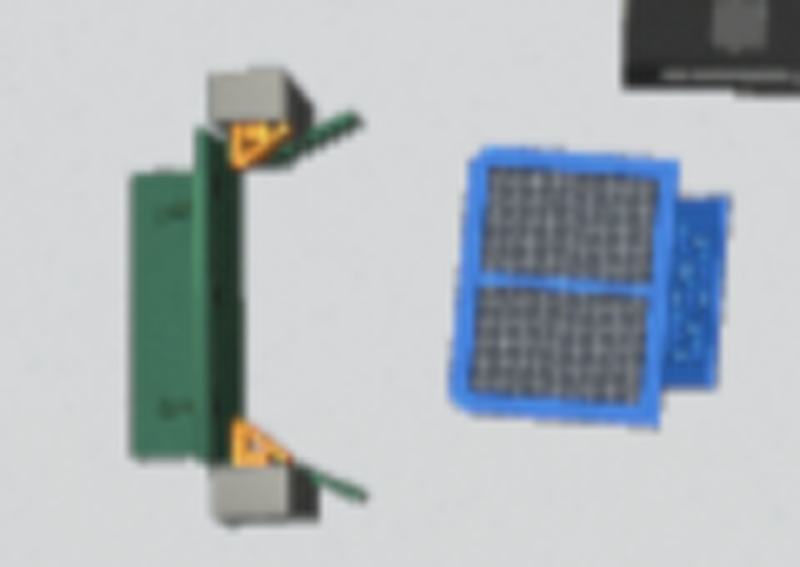

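Run:
```python
from h import *
from scipy.optimize import least_squares
m=viewer.camera_model("top")
def fit(C,x0):
    P=np.array([c[:3] for c in C],float);q=np.array([[165+c[3]/6.6667,180+c[4]/6.6667] for c in C])-.45
    def f(p):
        W=R.from_euler("z",p[2],degrees=True).apply(P)+[p[0],p[1],0]
        return (proj("top",W,m)-q).ravel()
    r=least_squares(f,x0,loss="soft_l1");print(r.x.round(1),r.fun.reshape(-1,2).round(1).tolist());return r.x
rack=fit([(0,-82,95,213,133),(0,82,95,213,462),(0,0,0,243,300),(-62,-98,30,360,117),(-62,98,30,366,497),(0,-109,96,209,73),(-38,-109,96,284,68),(-38,-83,96,288,124),(0,83,96,213,467),(-38,83,96,289,467)],[500,300,90])
scr=fit([(-55,-70,8,680,162),(-55,70,8,658,428),(46,-70,8,487,147),(46,70,8,468,413),(55,-61,8,470,165),(55,61,8,450,395),(-83,-50,31,730,197),(-83,50,31,716,389)],[500,120,90])
rr=R.from_euler("z",-rack[2],degrees=True);print("screen in rack",rr.apply([scr[0]-rack[0],scr[1]-rack[1],0]),scr[2]-rack[2])
```

```text
[498.4 295.7  90.8] [[-0.4, -0.9], [-0.1, 0.5], [0.6, 2.1], [-0.5, -0.5], [-0.6, 0.2], [0.1, -0.1], [0.6, 0.3], [0.0, -0.3], [-0.1, 0.1], [0.4, -0.4]]
[508.6 130.9  84.8] [[0.1, -0.3], [0.4, 0.1], [0.0, -0.1], [-0.6, 0.3], [-0.2, -0.4], [-0.3, 0.2], [0.2, -0.2], [0.2, 0.3]]
screen in rack [-164.92923165   -7.90175971    0.        ] -6.020486673840665
```

{"method": "arm_command", "body": {"targets": [[[0.023,0.038,0,0,0,-0.0346,-0.55],[0.023,0.038,0,0,0,-0.0346,-0.55],[0.023,0.038,0,0,0,-0.0346,-0.55],[0.023,0.038,0,0,0,-0.0346,-0.55],[0.023,0.038,0,0,0,-0.0346,-0.55],[0.023,0.038,0,0,0,-0.0346,-0.55],[0.023,0.038,0,0,0,-0.0346,-0.55],[0.023,0.038,0,0,0,-0.0346,-0.55],[0.023,0.038,0,0,0,-0.0346,-0.55],[0.023,0.038,0,0,0,-0.0346,-0.55]]], "force": 40}}

```text
time: 1.4
tool_pos: [381.7, -199.2, 193.9]
tcp_rot: [-180.0, -0.0, -5.3]
ft_force: [0.3, -0.2, 0.7]
finger_gap: 19.5
grip_force: 0.0
```

{"method": "arm_command", "body": {"targets": [[[0.0116,0.02,-0.0094,0.0817,-0.0074,0,-0.55],[0.0116,0.02,-0.0094,0.0817,-0.0074,0,-0.55],[0.0116,0.02,-0.0094,0.0817,-0.0074,0,-0.55],[0.0116,0.02,-0.0094,0.0817,-0.0074,0,-0.55],[0.0116,0.02,-0.0094,0.0817,-0.0074,0,-0.55],[0.0116,0.02,-0.0094,0.0817,-0.0074,0,-0.55],[0.0116,0.02,-0.0094,0.0817,-0.0074,0,-0.55],[0.0116,0.02,-0.0094,0.0817,-0.0074,0,-0.55],[0.0116,0.02,-0.0094,0.0817,-0.0074,0,-0.55],[0.0116,0.02,-0.0094,0.0817,-0.0074,0,-0.55]]]}}

```text
time: 2.65
tool_pos: [497.6, -0.2, 99.6]
tcp_rot: [-132.9, 0.0, -5.2]
ft_force: [0.0, -0.3, 0.4]
finger_gap: 19.4
grip_force: 0.0
```

{"method": "arm_command", "body": {"targets": [[[0,0,-0.012,0,0,0,-0.55],[0,0,-0.012,0,0,0,-0.55]]]}}

```text
time: 2.9
tool_pos: [497.0, -1.1, 75.2]
tcp_rot: [-133.1, 0.0, -5.2]
ft_force: [-0.5, 0.3, 0.5]
finger_gap: 19.4
grip_force: 0.0
```

Run:
```python
from h import *
s=status.sense();print(s["tool_pos"],s["tcp_rot"],s["joint_pos"])
m=viewer.camera_model("wrist");im=viewer.snapshot("wrist");print(m)
sc=np.array([508.6,130.9,0]);r=R.from_euler("z",84.8,degrees=True)
P=[(-83,-50,31),(-83,50,31),(-55,-70,8),(-55,70,8),(55,61,8),(55,-61,8),(46,-70,8),(46,70,8)]
q=proj("wrist",r.apply(P)+sc,m)
rk=R.from_euler("z",90.8,degrees=True).apply([(0,-82,95),(0,82,95),(-38,-83,96),(-38,83,96),(-62,-98,30),(-62,98,30)])+[498.4,295.7,0]
q2=proj("wrist",rk,m)
b=cv2.resize(im[:,:,::-1],(784,588),interpolation=cv2.INTER_CUBIC)
for p in np.r_[q,q2]:
    x,y=(p*1.4).round().astype(int)
    if abs(x)<2000 and abs(y)<2000:cv2.circle(b,(int(x),int(y)),3,(0,0,255),1)
print(q.round(),q2.round())
cv2.imwrite("pics/w1.png",b)
```

```text
[496.99753695  -1.13824121  75.22211394] [-1.33104247e+02  4.64197731e-02 -5.19571438e+00] [-37.24781439  15.58910448 103.59577887  38.20909773  90.31363716
  47.76328046]
{'vertical_fov': 69.11868715438827, 'cx': 282.1777658871961, 'cy': 211.74694451906115, 'xyz': array([ 555.8490491 , -137.43409017,  198.24266237]), 'attitude': array([163.71089886,  46.87010298, -95.22440707])}
[[281. 151.]
 [281. 266.]
 [278. 124.]
 [279. 268.]
 [220. 232.]
 [214. 132.]
 [218. 124.]
 [224. 241.]] [[103. 135.]
 [126. 261.]
 [110. 132.]
 [135. 268.]
 [173. 116.]
 [194. 268.]]
```

View pics/w1.png

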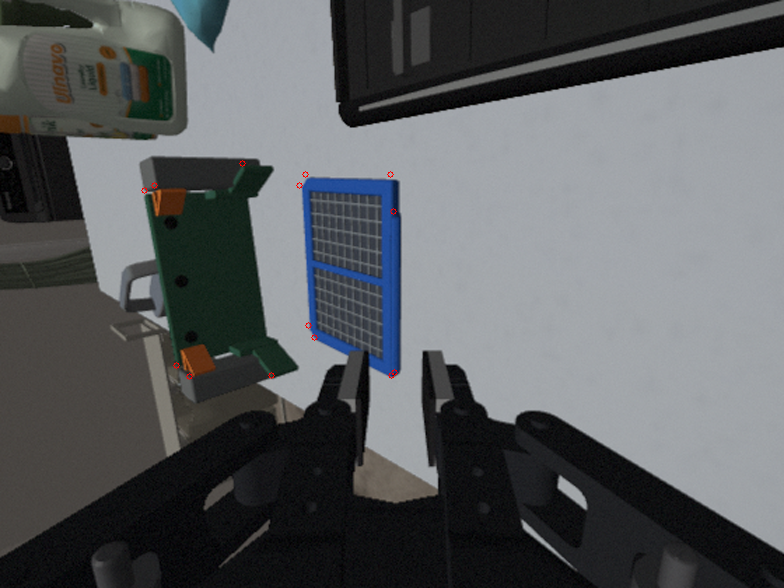

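The wrist view shows both model fits agreeing with the picture to a few pixels (tab edge at x≈397, midway between the fingers at 362 and 432), so I insert along the tab.

{"method": "arm_command", "body": {"targets": [[[0.0005,0.0058,-0.0054,0,0,0,-0.55],[0.0005,0.0058,-0.0054,0,0,0,-0.55],[0.0005,0.0058,-0.0054,0,0,0,-0.55],[0.0005,0.0058,-0.0054,0,0,0,-0.55],[0.0005,0.0058,-0.0054,0,0,0,-0.55],[0.0005,0.0058,-0.0054,0,0,0,-0.55],[0.0005,0.0058,-0.0054,0,0,0,-0.55],[0.0005,0.0058,-0.0054,0,0,0,-0.55],[0.0005,0.0058,-0.0054,0,0,0,-0.55],[0.0005,0.0058,-0.0054,0,0,0,-0.55]]]}}

```text
time: 4.2
tool_pos: [502.3, 57.7, 21.6]
tcp_rot: [-133.0, 0.0, -5.2]
ft_force: [-0.6, -0.2, 0.2]
finger_gap: 19.1
grip_force: 0.0
```

Run:
```python
from h import *
s=status.sense();print(s["tool_pos"],s["tcp_rot"],s["ft_force"])
im=viewer.snapshot("wrist")
cv2.imwrite("pics/w2.png",cv2.resize(im[100:400,150:450,::-1],(600,600),interpolation=cv2.INTER_CUBIC))
```

```text
[502.29521991  57.73965013  21.61605931] [-1.32998089e+02  3.62136826e-02 -5.21206023e+00] [-0.59492986 -0.16758196  0.23924958]
```

View pics/w2.png

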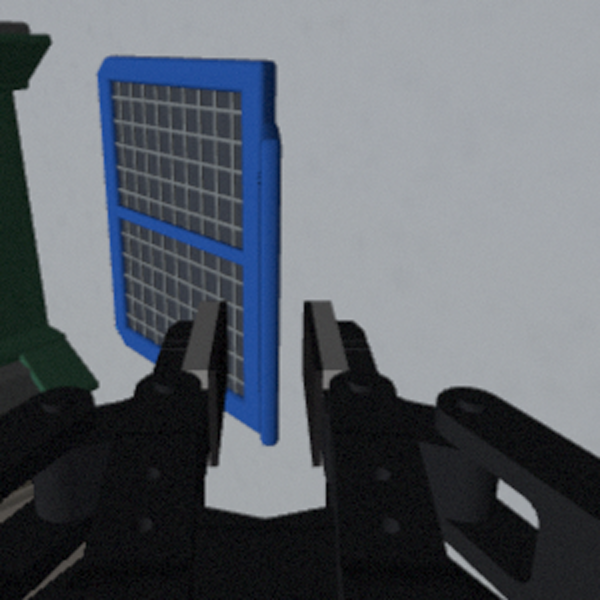

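The tab (column ≈270) sits midway between the fingertips (≈225 and 305). Now I close on it.

{"method": "arm_command", "body": {"targets": [[[0,0,0,0,0,0,-1],[0,0,0,0,0,0,-1],[0,0,0,0,0,0,-1],[0,0,0,0,0,0,-1]]], "force": 50}}

```text
time: 4.75
tool_pos: [502.4, 57.2, 22.1]
tcp_rot: [-133.0, 0.0, -5.2]
ft_force: [1.0, 0.1, 0.1]
finger_gap: -0.3
grip_force: 0.0
```

Run:
```python
from h import *
im=viewer.snapshot("wrist");t=viewer.snapshot("top");s=viewer.snapshot("side")
z=lambda a:cv2.resize(a[:,:,::-1],(400,300),interpolation=cv2.INTER_CUBIC)
cv2.imwrite("pics/m1.png",np.vstack([np.hstack([z(im[150:300,200:400]),z(t[180:255,185:285])]),np.hstack([z(s[130:280,160:360]),z(s[180:255,220:320])])]))
```

```text
(no output)
```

View pics/m1.png

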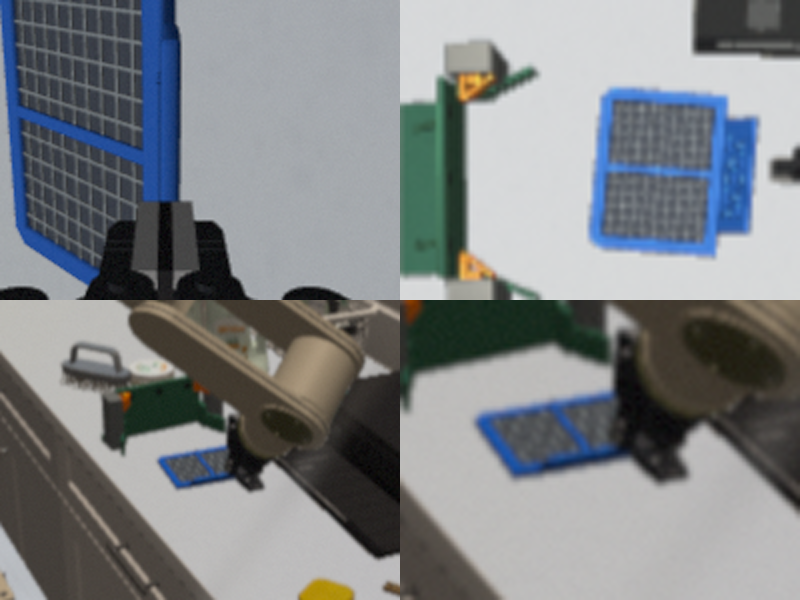

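Run:
```python
from h import *
s=status.sense();T=s["tool_pos"];r=R.from_euler("xyz",s["tcp_rot"],degrees=True)
P=[T,T+r.apply([11,0,0]),T+r.apply([-11,0,0])]
q=proj("top",P);print("top",q,(q-[185,180])*4+[400,0])
q=proj("wrist",P);print("wrist",q,(q-[200,150])*2)
sc=np.array([508.6,130.9,0]);rs=R.from_euler("z",84.8,degrees=True)
P=rs.apply([(-83,-50,31),(-83,50,31),(-55,-70,8),(-55,70,8),(-55,-70,0),(-55,-50,4)])+sc
q=proj("wrist",P);print(((q-[200,150])*2).round())
im=viewer.snapshot("top")
cv2.imwrite("pics/t3.png",cv2.resize(im[195:255,230:310,::-1],(800,600),interpolation=cv2.INTER_CUBIC))
```

```text
top [[270.58224801 223.42554763]
 [270.81576618 220.23131145]
 [270.34819082 226.62715696]] [[742.32899203 173.70219053]
 [743.26306472 160.92524581]
 [741.39276326 186.50862784]]
wrist [[283.22522196 240.14337111]
 [283.24617903 223.56211628]
 [283.20492575 256.20175567]] [[166.45044392 180.28674221]
 [166.49235805 147.12423256]
 [166.4098515  212.40351134]]
[[165.  27.]
 [165. 343.]
 [158. -50.]
 [159. 329.]
 [176. -50.]
 [167.  12.]]
```

View pics/t3.png

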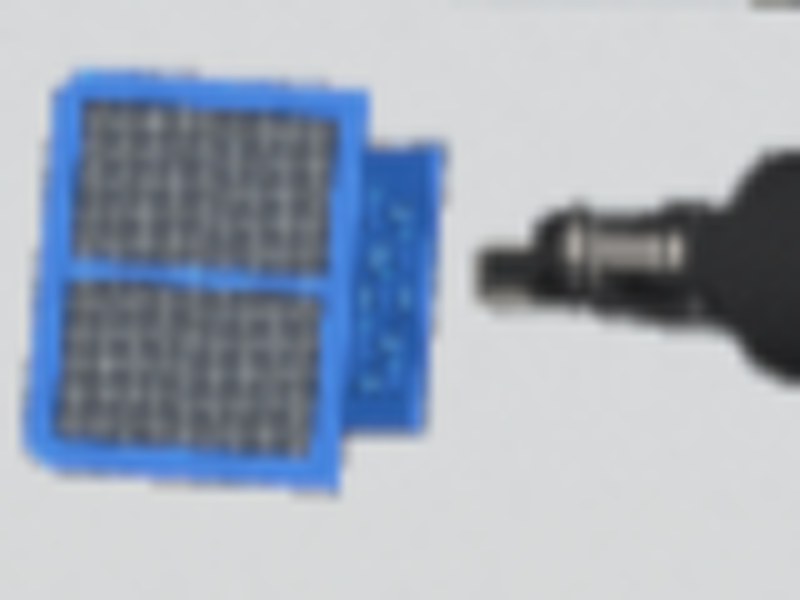

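Run:
```python
from h import *
s=status.sense();T=s["tool_pos"];r=R.from_euler("xyz",s["tcp_rot"],degrees=True);print(T)
for d in range(0,41,5):
  print(d,((proj("top",[T+r.apply([11,0,-d]),T+r.apply([-11,0,-d])])-[230,195])*10).round().tolist(),((proj("wrist",[T+r.apply([11,0,-d]),T+r.apply([-11,0,-d])])-[200,150])*2).round().tolist())
```

```text
[502.27775694  57.31051541  22.0107444 ]
0 [[408.0, 252.0], [403.0, 316.0]] [[167.0, 147.0], [166.0, 212.0]]
5 [[419.0, 252.0], [414.0, 316.0]] [[167.0, 152.0], [166.0, 219.0]]
10 [[429.0, 252.0], [425.0, 316.0]] [[167.0, 158.0], [167.0, 226.0]]
15 [[440.0, 251.0], [435.0, 316.0]] [[167.0, 164.0], [167.0, 234.0]]
20 [[451.0, 251.0], [446.0, 315.0]] [[167.0, 170.0], [167.0, 242.0]]
25 [[462.0, 250.0], [457.0, 315.0]] [[167.0, 176.0], [167.0, 250.0]]
30 [[473.0, 250.0], [468.0, 315.0]] [[167.0, 183.0], [167.0, 259.0]]
35 [[483.0, 250.0], [479.0, 315.0]] [[167.0, 191.0], [167.0, 268.0]]
40 [[494.0, 249.0], [490.0, 315.0]] [[167.0, 198.0], [167.0, 278.0]]
```

{"method": "arm_command", "body": {"targets": [[[0,0,0,0,0,0,-0.55],[0,0,0,0,0,0,-0.55],[0,0,0,0,0,0,-0.55],[0.0002,0.0022,-0.002,0,0,0,-0.55],[0.0002,0.0022,-0.002,0,0,0,-0.55],[0.0002,0.0022,-0.002,0,0,0,-0.55]]]}}

```text
time: 5.7
tool_pos: [502.7, 64.3, 15.8]
tcp_rot: [-133.0, 0.1, -5.2]
ft_force: [-0.7, 0.6, 0.4]
finger_gap: 19.5
grip_force: 0.0
```

{"method": "arm_command", "body": {"targets": [[[0.0002,0.0022,-0.002,0,0,0,-0.55],[0.0002,0.0022,-0.002,0,0,0,-0.55]]]}}

```text
time: 5.95
tool_pos: [503.2, 68.6, 11.8]
tcp_rot: [-133.0, 0.0, -5.2]
ft_force: [-0.1, 0.3, -0.5]
finger_gap: 19.3
grip_force: 0.0
```

{"method": "arm_command", "body": {"targets": [[[0.0002,0.0022,-0.002,0,0,0,-0.55],[0.0002,0.0022,-0.002,0,0,0,-0.55],[0.0002,0.0022,-0.002,0,0,0,-0.55],[0.0002,0.0022,-0.002,0,0,0,-0.55]]]}}

```text
time: 6.45
tool_pos: [504.1, 77.3, 3.9]
tcp_rot: [-133.0, 0.0, -5.2]
ft_force: [-0.0, -0.5, 0.5]
finger_gap: 19.2
grip_force: 0.0
```

{"method": "arm_command", "body": {"targets": [[[0.0002,0.0022,-0.002,0,0,0,-0.55],[0.0002,0.0022,-0.002,0,0,0,-0.55]]]}}

```text
time: 6.7
tool_pos: [504.5, 81.7, -0.1]
tcp_rot: [-133.0, 0.0, -5.2]
ft_force: [0.5, 0.2, -0.3]
finger_gap: 19.4
grip_force: 0.0
```

Run:
```python
from h import *
im=viewer.snapshot("wrist");t=viewer.snapshot("top")
z=lambda a:cv2.resize(a[:,:,::-1],(400,300),interpolation=cv2.INTER_CUBIC)
cv2.imwrite("pics/m2.png",np.hstack([z(im[150:300,200:400]),z(t[195:255,230:310])]))
```

```text
(no output)
```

View pics/m2.png

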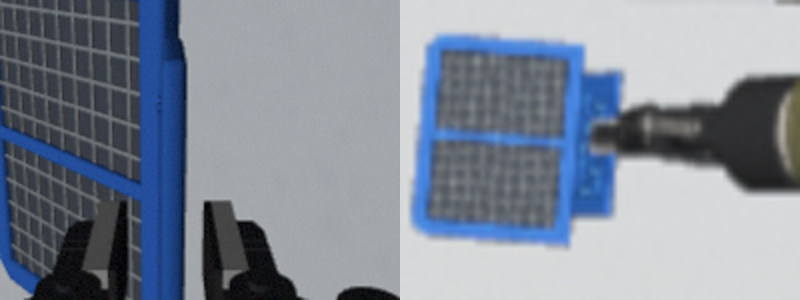

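The tab now lies between the fingers in the wrist view (tab 163–185, fingers 126 and 205), and the top view shows the tip over it. The true fingertips are about 32 mm short of the reported TCP. I close again.

{"method": "arm_command", "body": {"targets": [[[0,0,0,0,0,0,-1],[0,0,0,0,0,0,-1],[0,0,0,0,0,0,-1],[0,0,0,0,0,0,-1]]], "force": 50}}

```text
time: 7.3
tool_pos: [504.4, 81.5, -0.0]
tcp_rot: [-133.0, 0.0, -5.2]
ft_force: [0.5, 0.2, -1.8]
finger_gap: 3.5
grip_force: 50.4
```

{"method": "arm_command", "body": {"targets": [[[-0.0005,0.008,0,0,0,0.0131,-1],[-0.0005,0.008,0,0,0,0.0131,-1],[-0.0005,0.008,0,0,0,0.0131,-1],[-0.0005,0.008,0,0,0,0.0131,-1],[-0.0005,0.008,0,0,0,0.0131,-1],[-0.0005,0.008,0,0,0,0.0131,-1],[-0.0005,0.008,0,0,0,0.0131,-1],[-0.0005,0.008,0,0,0,0.0131,-1]]], "force": 60}}

```text
time: 8.3
tool_pos: [500.4, 146.1, -0.0]
tcp_rot: [-133.0, 0.0, 0.8]
ft_force: [0.4, -1.1, -1.4]
finger_gap: 2.9
grip_force: 62.7
```

Run:
```python
from h import *
s=status.sense();print(s["tool_pos"],s["tcp_rot"],s["ft_force"],s["wrist_torque"])
im=viewer.snapshot("wrist");t=viewer.snapshot("top")
z=lambda a:cv2.resize(a[:,:,::-1],(400,300),interpolation=cv2.INTER_CUBIC)
cv2.imwrite("pics/m3.png",np.vstack([z(im[150:300,150:350]),cv2.resize(t[190:250,185:265,::-1],(400,300),interpolation=cv2.INTER_CUBIC)]))
```

```text
[ 5.00403353e+02  1.46107384e+02 -1.51852360e-02] [-1.32997254e+02  3.66604913e-02  8.45856528e-01] [ 0.39820004 -1.10565838 -1.44425875] [-0.53428772 -0.0133223   0.02916507]
```

View pics/m3.png

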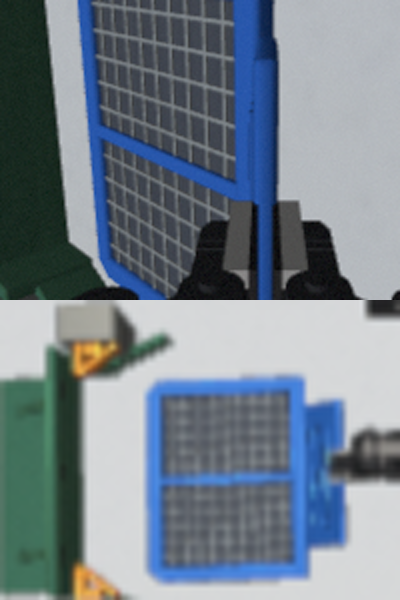

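Screen held, straightened and centred on the rack in the top view (mid bar at row 478, rack middle ≈475). I slide on to the fence.

{"method": "arm_command", "body": {"targets": [[[0,0.006,0,0,0,0,-1],[0,0.006,0,0,0,0,-1],[0,0.006,0,0,0,0,-1],[0,0.006,0,0,0,0,-1],[0,0.006,0,0,0,0,-1],[0,0.006,0,0,0,0,-1]]]}}

```text
time: 9.15
tool_pos: [500.4, 182.0, 0.0]
tcp_rot: [-133.0, 0.0, 0.8]
ft_force: [0.8, -1.8, -1.2]
finger_gap: 3.6
grip_force: 62.7
```

{"method": "arm_command", "body": {"targets": [[[0,0.002,0,0,0,0,-1],[0,0.002,0,0,0,0,-1]]]}}

```text
time: 9.4
tool_pos: [500.5, 185.7, -0.0]
tcp_rot: [-133.0, 0.0, 0.8]
ft_force: [0.9, -0.3, -0.8]
finger_gap: 3.3
grip_force: 62.7
```

{"method": "arm_command", "body": {"targets": [[[0,0.002,0,0,0,0,-1],[0,0.001,0,0,0,0,-1]]]}}

```text
time: 9.65
tool_pos: [500.5, 188.6, -0.0]
tcp_rot: [-133.0, 0.0, 0.8]
ft_force: [-0.7, -1.1, -0.1]
finger_gap: 3.6
grip_force: 62.7
```

{"method": "arm_command", "body": {"targets": [[[0,0.001,0,0,0,0,-1],[0,0.001,0,0,0,0,-1]]]}}

```text
time: 9.9
tool_pos: [500.5, 190.6, -0.0]
tcp_rot: [-133.0, 0.0, 0.8]
ft_force: [1.7, -1.2, -0.3]
finger_gap: 3.4
grip_force: 62.7
```

{"method": "arm_command", "body": {"targets": [[[0,0.001,0,0,0,0,-1],[0,0.001,0,0,0,0,-1]]]}}

```text
time: 10.15
tool_pos: [500.6, 191.1, -0.5]
tcp_rot: [-133.2, 0.0, 0.8]
ft_force: [-4.4, -17.7, 1.6]
finger_gap: 3.4
grip_force: 64.5
```

{"method": "arm_command", "body": {"targets": [[[0,0.001,0,0,0,0,-1],[0,0,0,0,0,0,-1]]]}}

```text
time: 10.4
tool_pos: [500.7, 191.0, -0.8]
tcp_rot: [-133.2, 0.0, 0.8]
ft_force: [-6.4, -20.3, 1.6]
finger_gap: 3.0
grip_force: 64.7
```

{"method": "arm_command", "body": {"targets": [[[0,0.001,0,0,0,0,-1],[0,0,0,0,0,0,-1]]]}}

```text
time: 10.65
tool_pos: [500.8, 191.0, -1.1]
tcp_rot: [-133.3, 0.0, 0.8]
ft_force: [-8.2, -27.8, 4.3]
finger_gap: 3.3
grip_force: 65.5
```

{"method": "arm_command", "body": {"targets": [[[0,-0.002,0,0,0,0,-1],[0,-0.0015,0,0,0,0,-0.55],[0,0,0,0,0,0,-0.55],[0,0,0,0,0,0,-0.55],[0,-0.006,0.0056,0,0,0,-0.55],[0,-0.006,0.0056,0,0,0,-0.55],[0,-0.006,0.0056,0,0,0,-0.55],[0,-0.006,0.0056,0,0,0,-0.55],[0,-0.006,0.0056,0,0,0,-0.55],[0,-0.006,0.0056,0,0,0,-0.55]]]}}

```text
time: 11.9
tool_pos: [500.5, 154.6, 34.0]
tcp_rot: [-133.0, 0.0, 0.8]
ft_force: [0.1, -0.1, 1.3]
finger_gap: 19.3
grip_force: 0.0
```

{"method": "arm_command", "body": {"targets": [[[0,-0.001,0,0.0018,-0.1276,0.119,0.18],[0,-0.001,0,0.0018,-0.1276,0.119,0.18],[0,-0.001,0,0.0018,-0.1276,0.119,0.18],[0,-0.001,0,0.0018,-0.1276,0.119,0.18],[0,-0.001,0,0.0018,-0.1276,0.119,0.18],[0,-0.001,0,0.0018,-0.1276,0.119,0.18],[0,-0.001,0,0.0018,-0.1276,0.119,0.18],[0,-0.001,0,0.0018,-0.1276,0.119,0.18],[0,-0.001,0,0.0018,-0.1276,0.119,0.18]]]}}

```text
time: 13.02
tool_pos: [500.5, 145.8, 33.8]
tcp_rot: [179.7, -47.0, 91.2]
ft_force: [0.7, 0.3, -0.2]
finger_gap: 50.1
grip_force: 0.0
```

Run:
```python
from h import *
s=status.sense();print(s["tool_pos"],s["tcp_rot"],s["joint_pos"]);print(R.from_euler("xyz",s["tcp_rot"],degrees=True).as_matrix().round(3))
im=viewer.snapshot("wrist");t=viewer.snapshot("top")
z=lambda a:cv2.resize(a[:,:,::-1],(560,420),interpolation=cv2.INTER_CUBIC)
cv2.imwrite("pics/m4.png",np.hstack([cv2.resize(im[:,:,::-1],(400,300)),cv2.resize(t[190:250,185:265,::-1],(400,300),interpolation=cv2.INTER_CUBIC)]))
```

```text
[500.45526574 145.81233125  33.77057327] [179.71201556 -46.98239913  91.20381381] [-21.94919647  16.13072747 108.41884661  43.02807698  81.14527032
 -40.03427527]
[[-0.014  1.    -0.01 ]
 [ 0.682  0.017  0.731]
 [ 0.731  0.003 -0.682]]
```

View pics/m4.png

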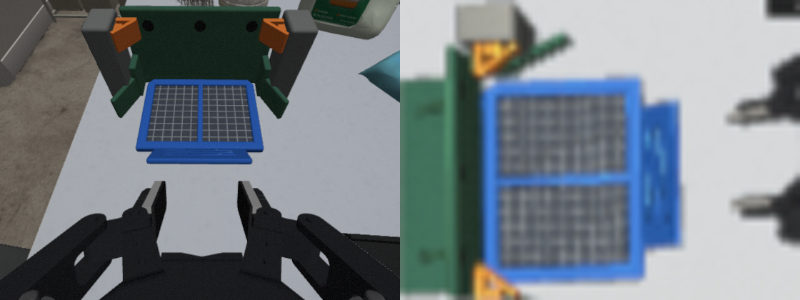

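{"method": "arm_command", "body": {"targets": [[[0,0,-0.008,0,0,0,0.18],[0,0,-0.008,0,0,0,0.18],[0,0,-0.008,0,0,0,0.18],[0,0,-0.006,0,0,0,0.18],[0,0,-0.005,0,0,0,0.18],[0,0,-0.003,0,0,0,0.18]]]}}

```text
time: 13.88
tool_pos: [500.4, 146.1, -4.7]
tcp_rot: [-179.9, -47.0, 90.7]
ft_force: [0.3, 0.1, 0.1]
finger_gap: 50.3
grip_force: 0.0
```

{"method": "arm_command", "body": {"targets": [[[0,0,-0.003,0,0,0,0.18],[0,0,-0.003,0,0,0,0.18]]]}}

```text
time: 14.12
tool_pos: [500.6, 146.0, -10.5]
tcp_rot: [-180.0, -47.0, 90.7]
ft_force: [0.2, -0.9, -0.3]
finger_gap: 50.3
grip_force: 0.0
```

{"method": "arm_command", "body": {"targets": [[[0,0,-0.002,0,0,0,0.18],[0,0,-0.002,0,0,0,0.18]]]}}

```text
time: 14.38
tool_pos: [500.5, 146.0, -14.5]
tcp_rot: [-179.9, -47.0, 90.7]
ft_force: [-0.3, 0.3, -0.3]
finger_gap: 50.2
grip_force: 0.0
```

{"method": "arm_command", "body": {"targets": [[[0,0,-0.002,0,0,0,0.18],[0,0,0,0,0,0,0.18]]]}}

```text
time: 14.62
tool_pos: [500.3, 146.1, -16.5]
tcp_rot: [-179.9, -47.0, 90.7]
ft_force: [0.3, 0.6, 0.0]
finger_gap: 50.5
grip_force: 0.0
```

{"method": "arm_command", "body": {"targets": [[[0,0,-0.002,0,0,0,0.18],[0,0,0,0,0,0,0.18]]]}}

```text
time: 14.88
tool_pos: [500.3, 146.1, -18.5]
tcp_rot: [-179.9, -47.0, 90.7]
ft_force: [-0.2, 0.3, -0.2]
finger_gap: 50.3
grip_force: 0.0
```

{"method": "arm_command", "body": {"targets": [[[0,0,-0.002,0,0,0,0.18],[0,0,0,0,0,0,0.18]]]}}

```text
time: 15.12
tool_pos: [500.3, 146.1, -20.6]
tcp_rot: [-179.9, -47.0, 90.7]
ft_force: [-0.4, 0.5, -1.3]
finger_gap: 50.5
grip_force: 0.0
```

{"method": "arm_command", "body": {"targets": [[[0,0,-0.002,0,0,0,0.18],[0,0,0,0,0,0,0.18]]]}}

```text
time: 15.38
tool_pos: [500.7, 146.1, -21.6]
tcp_rot: [-180.0, -47.0, 90.8]
ft_force: [-2.7, -2.7, 7.5]
finger_gap: 50.3
grip_force: 3.8
```

{"method": "arm_command", "body": {"targets": [[[0,0,-0.002,0,0,0,0.18],[0,0,0,0,0,0,0.18]]]}}

```text
time: 15.62
tool_pos: [500.7, 146.3, -21.8]
tcp_rot: [180.0, -47.2, 90.9]
ft_force: [-9.6, -7.2, 23.2]
finger_gap: 50.4
grip_force: 11.8
```

{"method": "arm_command", "body": {"targets": [[[0,0,0.0056,0,0,0,0.18],[0,0.007,0,0,0,0,0.18],[0,0.007,0,0,0,0,0.18],[0,0.007,0,0,0,0,0.18],[0,0.007,0,0,0,0,0.18],[0,0.005,0,0,0,0,0.18],[0,0.004,0,0,0,0,0.18]]]}}

```text
time: 16.5
tool_pos: [500.4, 183.5, -18.8]
tcp_rot: [-179.9, -47.0, 90.7]
ft_force: [-0.3, -0.5, 0.6]
finger_gap: 50.5
grip_force: 0.0
```

{"method": "arm_command", "body": {"targets": [[[0,0.003,0.0005,0,0,0,0.18],[0,0.003,0.0005,0,0,0,0.18],[0,0.003,0.001,0,0,0,0.18]]]}}

```text
time: 16.88
tool_pos: [500.7, 191.7, -16.9]
tcp_rot: [-180.0, -46.9, 90.7]
ft_force: [0.4, -3.6, -0.3]
finger_gap: 50.4
grip_force: 1.6
```

```bash
cat > bl.py <<'E'
from h import *
# image spans of the blue screen in both fixed views, for coarse tilt checks
def blue():
    for n in("top","side"):
        h=cv2.cvtColor(viewer.snapshot(n),cv2.COLOR_RGB2HSV);k=cv2.inRange(h,(105,150,60),(125,255,255))
        c,l,st,ce=cv2.connectedComponentsWithStats(k)
        print(n,[st[i].tolist() for i in range(1,c) if st[i,4]>25])
if __name__=="__main__":
    s=status.sense();print(s["time"],s["tool_pos"].round(1),s["ft_force"].round(1),s["wrist_torque"].round(2));blue()
E
python3 bl.py
```

```text
16.875 [500.7 191.7 -16.9] [ 0.4 -3.6 -0.3] [-0.88 -0.04 -0.01]
top [[201, 206, 40, 40, 570], [478, 220, 9, 9, 35]]
side [[223, 190, 37, 20, 145], [409, 368, 14, 6, 30], [419, 369, 21, 26, 103]]
```

{"method": "arm_command", "body": {"targets": [[[0,0.003,0.002,0,0,0,0.18],[0,0.003,0.002,0,0,0,0.18],[0,0.003,0.002,0,0,0,0.18],[0,0.003,0.002,0,0,0,0.18],[0,0.003,0.002,0,0,0,0.18]]]}}

```text
time: 17.6
tool_pos: [500.8, 206.8, -6.6]
tcp_rot: [-180.0, -46.9, 90.7]
ft_force: [0.8, -7.7, -0.2]
finger_gap: 50.0
grip_force: 3.0
```

```bash
python3 bl.py
```

```text
17.6 [500.8 206.8  -6.6] [ 0.8 -7.7 -0.2] [-1.08 -0.   -0.03]
top [[201, 205, 37, 41, 524], [478, 220, 9, 9, 35]]
side [[223, 190, 33, 14, 95], [413, 368, 27, 27, 133]]
```

{"method": "arm_command", "body": {"targets": [[[0,0.004,0.002,0,0,0,0.18],[0,0.004,0.002,0,0,0,0.18],[0,0.004,0.002,0,0,0,0.18],[0,0.004,0.002,0,0,0,0.18],[0,0.004,0.002,0,0,0,0.18]]]}}

```text
time: 18.32
tool_pos: [500.2, 227.6, 3.3]
tcp_rot: [-179.9, -47.0, 90.7]
ft_force: [0.2, -2.4, 0.3]
finger_gap: 50.2
grip_force: 0.8
```

```bash
python3 bl.py
```

```text
18.325 [500.2 227.6   3.3] [ 0.2 -2.4  0.3] [-0.56  0.    0.06]
top [[201, 204, 32, 42, 419], [478, 220, 9, 9, 35]]
side [[240, 184, 14, 6, 36], [411, 368, 12, 6, 26], [419, 369, 21, 26, 104]]
```

{"method": "arm_command", "body": {"targets": [[[0,0.004,0.0014,0,0,0,0.18],[0,0.004,0.0014,0,0,0,0.18],[0,0.004,0.0014,0,0,0,0.18],[0,0.004,0.0014,0,0,0,0.18],[0,0.004,0.0014,0,0,0,0.18],[0,0.004,0.0014,0,0,0,0.18],[0,0.004,0.0014,0,0,0,0.18],[0,0.004,0.0014,0,0,0,0.18]]]}}

```text
time: 19.42
tool_pos: [500.4, 259.3, 14.5]
tcp_rot: [-179.9, -47.0, 90.7]
ft_force: [0.4, -1.5, -0.6]
finger_gap: 50.3
grip_force: 0.6
```

```bash
python3 bl.py
```

```text
19.425 [500.4 259.3  14.5] [ 0.4 -1.5 -0.6] [-0.54 -0.03  0.03]
top [[201, 203, 23, 43, 270], [478, 220, 9, 9, 36]]
side [[236, 174, 14, 9, 71], [224, 185, 13, 13, 40], [409, 368, 24, 23, 104], [422, 377, 18, 18, 48]]
```

{"method": "arm_command", "body": {"targets": [[[0,0.004,0.0013,0,0,0,0.18],[0,0.004,0.0013,0,0,0,0.18],[0,0.004,0.0013,0,0,0,0.18],[0,0.004,0.0013,0,0,0,0.18],[0,0.004,0.0013,0,0,0,0.18],[0,0.004,0.0013,0,0,0,0.18],[0,0.003,0.0013,0,0,0,0.18],[0,0.003,0.0013,0,0,0,0.18]]]}}

```text
time: 20.52
tool_pos: [500.4, 289.3, 24.9]
tcp_rot: [-179.9, -47.0, 90.7]
ft_force: [0.3, -0.4, -0.5]
finger_gap: 50.1
grip_force: 0.7
```

```bash
python3 bl.py
```

```text
20.525 [500.4 289.3  24.9] [ 0.3 -0.4 -0.5] [-0.55  0.01  0.04]
top [[201, 202, 9, 43, 272], [478, 220, 9, 9, 35]]
side [[224, 163, 25, 35, 236], [419, 369, 21, 26, 101]]
```

{"method": "arm_command", "body": {"targets": [[[0,0.003,0.001,0,0,0,0.18],[0,0.003,0.0005,0,0,0,0.18],[0,0.002,0,0,0,0,0.18]]]}}

```text
time: 21.0
tool_pos: [500.9, 296.1, 26.4]
tcp_rot: [-180.0, -46.9, 90.7]
ft_force: [-2.4, -12.3, 4.8]
finger_gap: 50.3
grip_force: 5.6
```

{"method": "arm_command", "body": {"targets": [[[0,0.002,0,0,0,0,0.18],[0,0.002,0,0,0,0,0.18]]]}}

```text
time: 21.25
tool_pos: [501.1, 300.4, 26.5]
tcp_rot: [-180.0, -47.0, 90.7]
ft_force: [0.2, 0.9, 0.4]
finger_gap: 50.4
grip_force: 0.0
```

{"method": "arm_command", "body": {"targets": [[[0,0.002,0,0,0,0,0.18],[0,0.002,0,0,0,0,0.18]]]}}

```text
time: 21.5
tool_pos: [500.3, 305.4, 26.2]
tcp_rot: [-179.9, -47.0, 90.7]
ft_force: [-0.2, -2.5, 0.4]
finger_gap: 50.2
grip_force: 1.1
```

{"method": "arm_command", "body": {"targets": [[[0,0.002,0,0,0,0,0.18],[0,0.001,0,0,0,0,0.18]]]}}

```text
time: 21.75
tool_pos: [500.4, 308.1, 26.3]
tcp_rot: [-179.9, -47.0, 90.7]
ft_force: [-1.8, -4.6, 3.4]
finger_gap: 50.3
grip_force: 1.8
```

{"method": "arm_command", "body": {"targets": [[[0,0.002,0,0,0,0,0.18],[0,0,0,0,0,0,0.18]]]}}

```text
time: 22.0
tool_pos: [500.3, 310.4, 26.3]
tcp_rot: [-179.9, -47.0, 90.7]
ft_force: [0.0, 0.2, -0.4]
finger_gap: 50.1
grip_force: 0.0
```

```bash
python3 bl.py
```

```text
22.0 [500.3 310.4  26.3] [ 0.   0.2 -0.4] [-0.34 -0.   -0.04]
top [[187, 201, 12, 45, 383], [479, 220, 8, 9, 35]]
side [[222, 158, 25, 17, 247], [222, 181, 36, 17, 110], [412, 368, 11, 7, 27], [419, 369, 21, 26, 105]]
```

{"method": "arm_command", "body": {"targets": [[[0,0.001,0,0,0,0,0.18],[0,0.001,0,0,0,0,0.18]]]}}

```text
time: 22.35
tool_pos: [500.5, 311.6, 26.1]
tcp_rot: [-179.9, -46.9, 90.7]
ft_force: [-2.2, -12.6, 5.2]
finger_gap: 51.0
grip_force: 6.2
```

{"method": "arm_command", "body": {"targets": [[[0,0.001,0,0,0,0,0.18],[0,0.001,0,0,0,0,0.18]]]}}

```text
time: 22.6
tool_pos: [500.6, 311.8, 25.9]
tcp_rot: [-180.0, -46.8, 90.7]
ft_force: [-9.8, -31.2, 13.0]
finger_gap: 50.4
grip_force: 15.5
```

{"method": "arm_command", "body": {"targets": [[[0,0.001,0,0,0,0,0.18],[0,0,0,0,0,0,0.18]]]}}

```text
time: 22.85
tool_pos: [500.7, 311.8, 25.9]
tcp_rot: [-180.0, -46.8, 90.7]
ft_force: [-10.6, -34.3, 15.4]
finger_gap: 50.5
grip_force: 17.0
```

Firm stop: the finger corner is 8 mm from the fence, which is one frame thickness. I withdraw and check.

{"method": "arm_command", "body": {"targets": [[[0,-0.003,0,0,0,0,0.18],[0,-0.003,0,0,0,0,0.18],[0,-0.006,0.001,0,0,0,0.18],[0,-0.012,0.004,0,0,0,0.18],[0,-0.02,0.01,0,0,0,0.18],[0,-0.03,0.02,0,0,0,0.18],[0,-0.03,0.02,0,0,0,0.18],[0,-0.03,0.02,0,0,0,0.18],[0,0,0,0,0,0,0.18]]]}}

```text
time: 23.98
tool_pos: [502.5, 178.6, 103.1]
tcp_rot: [179.7, -46.9, 90.8]
ft_force: [1.2, -0.4, 0.2]
finger_gap: 50.4
grip_force: 0.0
```

```bash
python3 bl.py
python3 - <<'E'
from h import *
rk=lambda P:R.from_euler("z",90.8,degrees=True).apply(P)+[498.4,295.7,0]
# predicted box of the standing screen (plate + tab) and noses per view
Q=rk([(x,y,z) for x in(-8,0) for y in(-70,70) for z in(0,110)]);T=rk([(23,y,138) for y in(-50,50)])
for n in("top","side","wrist"):
    q=proj(n,np.r_[Q,T]);print(n,q.min(0).round(),q.max(0).round())
    print(" nose tips at rest",proj(n,rk([(-12,62,92),(-12,-62,92)])).round(1).tolist()," aside",proj(n,rk([(-12,72,92),(-12,-72,92)])).round(1).tolist())
for n in("top","wrist"):
    im=viewer.snapshot(n);h=cv2.cvtColor(im,cv2.COLOR_RGB2HSV)
    for nm,lo,hi in(("or",(8,150,110),(22,255,255)),("bl",(105,150,50),(125,255,255))):
        c,l,st,ce=cv2.connectedComponentsWithStats(cv2.inRange(h,lo,hi))
        print(n,nm,[st[i].tolist() for i in range(1,c) if st[i,4]>10 and (n=="wrist" or 165<st[i,0]<285)])
E
```

```text
23.975 [502.5 178.6 103.1] [ 1.2 -0.4  0.2] [-0.39 -0.04 -0.01]
top [[187, 201, 12, 45, 383], [478, 220, 9, 9, 37]]
side [[222, 157, 30, 27, 322], [222, 177, 37, 21, 117], [419, 369, 21, 26, 108]]
top [186. 201.] [204. 247.]
 nose tips at rest [[200.3, 243.0], [200.0, 204.8]]  aside [[200.3, 246.1], [200.0, 201.7]]
side [221. 154.] [259. 199.]
 nose tips at rest [[224.4, 175.4], [256.8, 169.0]]  aside [[221.8, 175.9], [259.3, 168.4]]
wrist [192.  55.] [370. 192.]
 nose tips at rest [[206.6, 133.3], [356.1, 133.2]]  aside [[194.5, 133.4], [368.2, 133.1]]
top or [[200, 199, 8, 6, 35], [200, 244, 6, 5, 17]]
top bl [[187, 201, 12, 45, 383]]
wrist or [[174, 132, 31, 26, 391], [354, 132, 30, 26, 369]]
wrist bl [[192, 59, 176, 132, 10992]]
```

Both catch noses are back at rest in front of the screen: their inner edges are at wrist columns 205 and 354, against a predicted 207 and 356. The screen's outline also matches the standing pose.

```bash
python3 -c "
from bench import job
print(job.hand_in())"
```

```text
the job is handed in; nothing more can be done
None
```

The lint screen stands upright against the fence, tab at the top, with both orange catches snapped in front of it, and I handed the job in at about 24 s of the 48 s limit; no verdict came back.

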